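Sort paste tins by weight into rows

ROBOT

A 6-joint arm with a two-finger parallel gripper is mounted at the origin on the work surface. World frame = base frame: x ahead of the robot, y to its left, z up, the work surface at z = 0. Lengths are in m, angles in rad, forces in N, time in s.
With the tool pointing down it reaches from about 0.35 to 0.775 m from the base axis. Payload 5.5 kg.
Tool frame: the origin (TCP) lies between the finger pads; the fingertips stand 11 mm ahead of it and the grasp point (between the pads) lies 8 mm behind it (tips_ahead is the distance from the TCP to the fingertips, in m); z points along the fingers, y is the line along which they close (so a half turn about z gives the same grasp; the last joint's range is limited). The gripper opens to 85 mm and grips with 20 to 120 N. Pads are 22 mm wide; open, the fingers measure 114 mm over their backs; the gripper's body (76 mm by 85 mm) begins 54 mm behind the grasp point. The pads swing forward as they close: fully open they stand 13 mm farther back than shut.
Start: joints at [-1.337, 0.313, 0.046, 1.304, 0, 1.431], TCP at [0.21, -0.535, 0.242] pointing down, gripper open.
Joint ranges: [-2.76, 2.76], [-0.86, 1.69], [-1.03, 1.26], [-2.2, 2.34], [-1.47, 1.5], [-3.14, 3.14]. Speed limits (rad/s): [2.57, 2.57, 3.14, 3.14, 3.14, 3.14].

INTERFACE

Orientations are given as a unit quaternion [w, x, y, z].
In Python, from workcell import * gives the robot as it stands. The module is installed in compiled form; this text tells all that it offers.
- The arm moves only by the tool jog_arm, never from a script. Its argument "moves" is a list of rows, each an object with "fingers": the closure, from 0 (fully open) to 1 (shut); "slide": the shift along the tool's x, y, z in mm, a list of three; "angular": the turn, a rotation vector about the tool's x, y, z in degrees, a list of three. A call has 1 to 10 rows; each row is the pose to reach, as a shift and turn from the pose commanded when the call began, along the tool's axes at that moment; what a row does not reach only later rows make up. A row lasts 1/12 s, in which the tool goes at most 41.7 mm and 7.16 degrees, less where a joint would pass 70% of its speed; a pose out of reach is approached as far as the arm can. A call with a gripper value outside its range is refused whole. The fingers move at their own pace and stop on an object; "squeeze" is the grip in N (left out, the last holds). Time passes only in rows, so rows that repeat a pose let the fingers close. It gives the time, the measured TCP pose, the force, the opening and the grip force at its end, in the units of the state.
- get_state(): the state, without advancing time (a new reading comes with each control period).
- read_camera(name): name is "scene" or "top" or "wrist"; returns a dict with "color" (420x560x3 uint8, red, green, blue), "fovy" (degrees; the focal length in pixels is half the picture's height over the tangent of half this angle, whatever the lens; pixels are square), "cx", "cy" (the principal point, pixels), "world_from_camera" (4x4, takes a point from camera to world coordinates); the wrist camera has in their place "tool_from_camera" (4x4, takes a point from camera to tool coordinates, whose origin is the TCP and whose axes are the flange's). Camera axes: x right, y down, z forward; pixel columns grow to the right and rows downward; lengths in m; the calibration is good to about 2 mm. A picture is of the moment at which its call begins: read the wrist's pose just before it. There is no depth.
- hand_in(): hands the job in; it is judged then, once.
Trained networks look in a picture, given as the dict that the camera call returned (one of the last four; its "shot" number tells which), for a name from the list of things; names that differ only in an ending like _2 or _b are one class to them, and where a whole thing is asked for, a point or a joint stands for the part that bears it (a point fixed in the world has none). Each returns a list of dicts, best first, with "p" (0 to 1); they miss things now and then, are a little off and sometimes report something else, mostly with a low value. They report only what shows in the picture. A call takes as long as a camera call.
- look_for(target, picture): "point" ([column, row] in pixels, amid what is visible of it).
- tip_of(target, picture): "point" ([column, row] in pixels: a listed point, or the origin of a listed thing).
The state is a dict: "clock": time; "joint_pos": joint angles; "qvel": joint speeds; "tau": joint torques, N m; "tcp_pos": TCP position; "orientation": TCP orientation; "wrist_force": force on the tool from outside, world axes, zero at the start; "ft_torque": the same for the moment, N m; "finger_gap": finger opening in m; "grip_force": force on a finger pad.
Only numpy, scipy, OpenCV 4.12 (cv2) and the standard library are available. Lean on these libraries where they do the work, as an engineer would, in place of code of your own. Each camera call takes 0.05 s, during which the arm holds its last target. There are 200 camera calls.

TASK

Clear the bearing off the green shelf and lay it flat in the middle of the black mat. The orange paste tins look alike, so judge by its weight, lifted just clear, whether each is full or empty, and stand the full ones in a neat row on the green shelf and the empty ones in a neat row on the red shelf: upright on the white stripe, close side by side with no more than about two fingers' width between neighbours. Leave the other parts and tools where they are.

Things in the scene. Friction and masses are not known exactly. Their poses are not given: they have to be found in the camera images.
- tin_a: paste tin, upright: a plain closed cylinder 54 mm across and 60 mm tall, orange band, black lid; origin at the centre of its underside, z up. All tins look alike, full or empty: a full one weighs about 0.34 kg, an empty one about 0.09 kg (each within 10 percent). May be absent
- tin_b: paste tin, upright: a plain closed cylinder 54 mm across and 60 mm tall, orange band, black lid; origin at the centre of its underside, z up. All tins look alike, full or empty: a full one weighs about 0.34 kg, an empty one about 0.09 kg (each within 10 percent). May be absent
- tin_c: paste tin, upright: a plain closed cylinder 54 mm across and 60 mm tall, orange band, black lid; origin at the centre of its underside, z up. All tins look alike, full or empty: a full one weighs about 0.34 kg, an empty one about 0.09 kg (each within 10 percent). May be absent
- tin_d: paste tin, upright: a plain closed cylinder 54 mm across and 60 mm tall, orange band, black lid; origin at the centre of its underside, z up. All tins look alike, full or empty: a full one weighs about 0.34 kg, an empty one about 0.09 kg (each within 10 percent). May be absent
- tin_e: paste tin, upright: a plain closed cylinder 54 mm across and 60 mm tall, orange band, black lid; origin at the centre of its underside, z up. All tins look alike, full or empty: a full one weighs about 0.34 kg, an empty one about 0.09 kg (each within 10 percent). May be absent
- tin_f: paste tin, upright: a plain closed cylinder 54 mm across and 60 mm tall, orange band, black lid; origin at the centre of its underside, z up. All tins look alike, full or empty: a full one weighs about 0.34 kg, an empty one about 0.09 kg (each within 10 percent). May be absent
- tin_g: paste tin, upright: a plain closed cylinder 54 mm across and 60 mm tall, orange band, black lid; origin at the centre of its underside, z up. All tins look alike, full or empty: a full one weighs about 0.34 kg, an empty one about 0.09 kg (each within 10 percent). May be absent
- green_shelf: low green steel riser shelf fixed to the bench: a flat board 340 mm long (its x axis) and 150 mm deep (its y axis), its top 40 mm above the bench, no rim, on two dark end legs; a thin white stripe runs along the middle of the board, the whole length, on its x axis. The origin is on the bench under the board's centre. It stands on the left or the right of the bench, turned up to 7 degrees from the world's x axis. For full tins
- red_shelf: low red steel riser shelf fixed to the bench: a flat board 340 mm long (its x axis) and 150 mm deep (its y axis), its top 40 mm above the bench, no rim, on two dark end legs; a thin white stripe runs along the middle of the board, the whole length, on its x axis. The origin is on the bench under the board's centre. It stands on the left or the right of the bench, turned up to 7 degrees from the world's x axis. For empty tins
- bearing: steel ball bearing lying flat, 62 mm across and 16 mm high, bore filled in, 0.2 kg; origin at the centre of its underside; at the start it lies on the green shelf, with its underside at the board's top
- mat: square black rubber mat fixed to the bench, 110 by 110 mm, 2 mm thick; origin under its centre
- sleeve: bystander: steel sleeve 42 mm across and 36 mm tall, standing among the tins; origin at the centre of its underside
- locknut: bystander: steel ring nut 52 mm across and 10 mm high lying beyond the tins

How it is judged:
By the outcome, as a careful person would: the job done as asked, in the order asked, and still so for the second after the job is handed in, with the robot touching nothing.
Of tin_a, tin_b, tin_c, tin_d, tin_e, tin_f, tin_g only 4 to 6 are there at a start; the rules pass over those that are not, and their reading is None.
At some moment in a run one of tin_a, tin_b, tin_c, tin_d, tin_e, tin_f, tin_g, bearing may be knocked a few centimetres aside while the robot is not near it.
It also fails if it takes over 210 s, if anything falls off the work surface, if the arm or the gripper's body presses on something with over 40 N, if the wrist force passes 120 N, or if a joint passes its speed limit or range.

## Working session

There is one attempt and no reset: what is moved stays moved. The work goes in short steps, Python scripts to look and compute and a tool call to move; the robot and the scene stay as the last step left them, time stands still between calls to the robot, and variables do not carry over. Pictures are saved under pics/ and viewed, at most 14 in all, crops included, and the job is handed in when it is done.

Besides the shell and the picture viewer there is one more tool, called after "Emit:" as a command line: name --argument value ..., lists and objects as JSON in quotes. jog_arm: Moves the arm, as the interface text tells. Its arguments: {"type":"object","properties":{"moves":{"type":"array","items":{"type":"object","properties":{"fingers":{"type":"number"},"slide":{"type":"array","items":{"type":"number"}},"angular":{"type":"array","items":{"type":"number"}}}}},"squeeze":{"type":"number"}},"required":["moves"]}

```bash
mkdir -p pics
cat > h.py <<'E'
from workcell import *
import numpy as np, cv2
from scipy.spatial.transform import Rotation as R
def K(p):
    f=p["color"].shape[0]/2/np.tan(np.radians(p["fovy"])/2); return f,p["cx"],p["cy"]
def rot(q): return R.from_quat([q[1],q[2],q[3],q[0]]).as_matrix()
def wfc(p,s=None):
    if "world_from_camera" in p: return np.array(p["world_from_camera"])
    T=np.eye(4);T[:3,:3]=rot(s["orientation"]);T[:3,3]=s["tcp_pos"];return T@np.array(p["tool_from_camera"])
def ray(p,uv,z,s=None):
    f,cx,cy=K(p);T=wfc(p,s);d=T[:3,:3]@np.array([(uv[0]-cx)/f,(uv[1]-cy)/f,1]);o=T[:3,3]
    return o+d*(z-o[2])/d[2]
def proj(p,X,s=None):
    f,cx,cy=K(p);T=np.linalg.inv(wfc(p,s));c=T[:3,:3]@np.array(X)+T[:3,3]
    return np.array([cx+f*c[0]/c[2],cy+f*c[1]/c[2]])
def save(p,n): cv2.imwrite("pics/"+n,p["color"][:,:,::-1])
E
python3 - <<'E'
from h import *
np.set_printoptions(precision=3,suppress=True)
s=get_state();print(s)
for c in("scene","top"):
    p=read_camera(c);save(p,c+"0.png");print(c,p["fovy"],p["cx"],p["cy"],wfc(p))
    for t,z in(("tin_a",0),("green_shelf",0.0),("red_shelf",0.0),("bearing",.04),("mat",0),("sleeve",0),("locknut",0)):
        for r in tip_of(t,p)[:8]: 
            if r["p"]>.2: print(t,round(r["p"],2),np.round(r["point"],0),ray(p,r["point"],z)[:2])
E
```

```text
{'clock': 0.0, 'joint_pos': array([-1.337,  0.314,  0.045,  1.304, -0.   ,  1.431]), 'qvel': array([-0.   , -0.002,  0.001, -0.001,  0.   , -0.001]), 'tau': array([ -0.   , -48.063,  29.853,   0.019,  -0.   ,   0.   ]), 'tcp_pos': array([ 0.21 , -0.535,  0.241]), 'orientation': array([-0.001,  0.983,  0.186, -0.   ]), 'wrist_force': array([-0.051,  0.45 ,  0.706]), 'ft_torque': array([-0.007,  0.016, -0.026]), 'grip_force': 0.0, 'finger_gap': 0.08536640459816065}
scene 56.06144624532778 277.01679640757436 207.64606473588395 [[ 0.632  0.414 -0.655  1.271]
 [ 0.775 -0.351  0.526 -0.561]
 [-0.012 -0.84  -0.542  0.601]
 [ 0.     0.     0.     1.   ]]
tin_a 0.88 [333. 212.] [0.66  0.127]
tin_a 0.86 [215. 206.] [ 0.424 -0.107]
tin_a 0.72 [242. 190.] [0.398 0.006]
tin_a 0.59 [309. 198.] [0.566 0.123]
green_shelf 0.95 [343. 168.] [0.499 0.34 ]
red_shelf 0.68 [164. 254.] [ 0.528 -0.313]
bearing 0.5 [330. 155.] [0.46  0.316]
mat 0.61 [304. 230.] [0.674 0.007]
sleeve 0.77 [278. 182.] [0.432 0.119]
top 56.31783983103866 281.13558653166007 213.02625333811372 [[-0.021 -0.982  0.186  0.432]
 [-0.999  0.016 -0.027 -0.003]
 [ 0.024 -0.186 -0.982  0.87 ]
 [ 0.     0.     0.     1.   ]]
tin_a 0.96 [321. 190.] [ 0.648 -0.119]
tin_a 0.91 [216. 185.] [0.663 0.12 ]
tin_a 0.9 [272. 293.] [ 0.421 -0.005]
tin_a 0.87 [317. 293.] [ 0.418 -0.102]
tin_a 0.55 [219. 231.] [0.557 0.112]
tin_a 0.48 [218. 290.] [0.428 0.113]
tin_a 0.47 [262. 181.] [0.672 0.016]
green_shelf 0.91 [118. 258.] [0.503 0.332]
red_shelf 0.8 [411. 244.] [ 0.522 -0.318]
bearing 0.74 [108. 280.] [0.453 0.336]
bearing 0.73 [410. 243.] [ 0.519 -0.301]
mat 0.73 [411. 244.] [ 0.522 -0.318]
mat 0.62 [260. 180.] [0.676 0.019]
mat 0.23 [218. 187.] [0.658 0.117]
sleeve 0.74 [218. 293.] [0.422 0.114]
locknut 0.81 [200. 148.] [0.754 0.158]
```

View pics/top0.png

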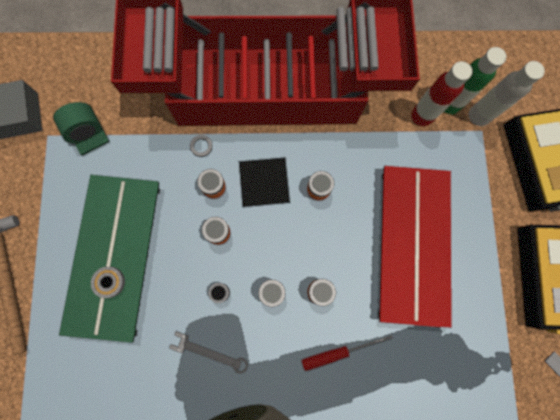

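View pics/scene0.png

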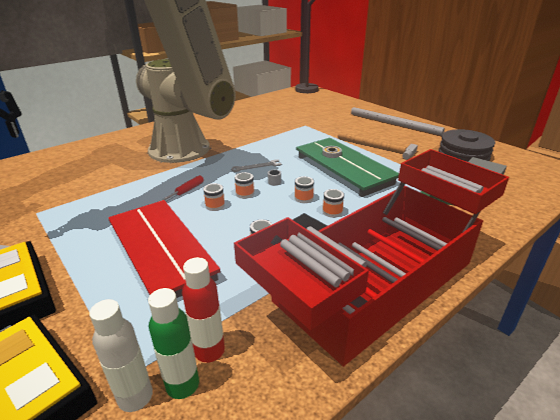

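The top view shows five tins near pixels (211,184), (320,185), (215,231), (272,293) and (321,293). The bearing is on the green shelf at (107,282), the mat at (264,182), the sleeve at (219,293), the locknut at (201,146), and the red shelf at (416,246). The scene view matches. Next I refine the shelf stripes, the mat and the bearing.

```bash
cat >> h.py <<'E'
np.set_printoptions(precision=4,suppress=True)
def blobs(m,amin):
    n,l,st,c=cv2.connectedComponentsWithStats(m.astype(np.uint8))
    return [(l==i,st[i],c[i]) for i in range(1,n) if st[i][4]>amin]
def shelf(p,col):
    c=p["color"].astype(int);r,g,b=c[...,0],c[...,1],c[...,2]
    m=(g>r+25)&(g>b+10) if col=="g" else (r>g+80)&(r>b+80)
    x0,x1=(50,170) if col=="g" else (375,460)
    w=np.zeros_like(m);w[160:345,x0:x1]=1;m&=w.astype(bool)
    k=max(blobs(cv2.morphologyEx(m.astype(np.uint8),cv2.MORPH_CLOSE,np.ones((9,9))),300),key=lambda t:t[1][4])[0]
    cn=max(cv2.findContours(k.astype(np.uint8),0,2)[0],key=cv2.contourArea)
    hull=cv2.convexHull(cn)
    P=np.array([ray(p,q[0],.04)[:2] for q in hull],np.float32)
    return cv2.minAreaRect(P)
E
python3 - <<'E'
from h import *
p=read_camera("top");c=p["color"].astype(int);r,g,b=c[...,0],c[...,1],c[...,2]
for k in "gr": print(k,shelf(p,k))
# white stripes
w=(c.min(2)>130)
for n,x0,x1 in(("g",85,130),("r",410,425)):
    mm=np.zeros_like(w);mm[170:335,x0:x1]=1
    m=w&mm
    for B in blobs(m,10):
        ys,xs=np.nonzero(B[0]);e=[]
        for y in(ys.min(),ys.max()): e.append(ray(p,[xs[ys==y].mean(),y],.04)[:2])
        print(n,"stripe",B[1],*e)
# mat
mm=np.zeros_like(w);mm[140:225,225:305]=1
for B in blobs((c.max(2)<60)&mm.astype(bool),300):
    cn=cv2.findContours(B[0].astype(np.uint8),0,2)[0][0]
    print("mat",cv2.minAreaRect(np.array([ray(p,q[0],.002)[:2] for q in cn],np.float32)))
for t,z in(("bearing",.04),("tin_a",0)):
    print(t,[(round(q["p"],2),ray(p,q["point"],z)[:2]) for q in tip_of(t,p)])
E
```

```text
g ((0.5058602690696716, 0.33297961950302124), (0.14838650822639465, 0.3362638056278229), 83.22774505615234)
r ((0.5179837346076965, -0.3132806718349457), (0.14653262495994568, 0.33498480916023254), 84.37260437011719)
g stripe [ 85 170  45  26 304] [0.6906 0.3512] [0.6353 0.3945]
g stripe [107 182  17  86 281] [0.6631 0.3163] [0.4808 0.3364]
g stripe [ 95 296   9  38 123] [0.422 0.345] [0.3492 0.3523]
r stripe [415 172   4 149 460] [ 0.6766 -0.3302] [ 0.3596 -0.2997]
mat ((0.6702067852020264, 0.01134847104549408), (0.104050412774086, 0.10411473363637924), 4.487338542938232)
bearing [(0.63, array([0.4497, 0.3355]))]
tin_a [(0.96, array([ 0.6523, -0.1189])), (0.94, array([ 0.425 , -0.0009])), (0.87, array([0.6589, 0.122 ])), (0.76, array([0.5591, 0.1087])), (0.73, array([ 0.4162, -0.1025]))]
```

Emit:
jog_arm --moves '[{"slide":[0,0,-60],"angular":[0,0,7]},{"slide":[0,0,-60],"angular":[0,0,14]},{"slide":[0,0,-60],"angular":[0,0,21.4]},{"slide":[0,0,-60],"angular":[0,0,21.4]}]'

```text
schema error: expected keys fingers, slide, angular
```

Emit:
jog_arm --moves '[{"fingers":0,"slide":[0,0,-40],"angular":[0,0,7]},{"fingers":0,"slide":[30,-12,-40],"angular":[0,0,14]},{"fingers":0,"slide":[60,-24,-40],"angular":[0,0,21.4]},{"fingers":0,"slide":[319,-127,-40],"angular":[0,0,21.4]},{"fingers":0,"slide":[319,-127,-40],"angular":[0,0,21.4]},{"fingers":0,"slide":[319,-127,-40],"angular":[0,0,21.4]},{"fingers":0,"slide":[319,-127,-40],"angular":[0,0,21.4]},{"fingers":0,"slide":[319,-127,-40],"angular":[0,0,21.4]},{"fingers":0,"slide":[319,-127,-40],"angular":[0,0,21.4]},{"fingers":0,"slide":[319,-127,-40],"angular":[0,0,21.4]}]'

```text
clock: 1.78
tcp_pos: [0.4626, -0.2979, 0.2825]
orientation: [-0.0, 1.0, 0.001, 0.0]
wrist_force: [1.1, 0.2, 0.7]
finger_gap: 0.0855
grip_force: 0.0
```

Emit:
jog_arm --moves '[{"fingers":0,"slide":[40,-410,30],"angular":[0,0,0]},{"fingers":0,"slide":[40,-410,30],"angular":[0,0,0]},{"fingers":0,"slide":[40,-410,30],"angular":[0,0,0]},{"fingers":0,"slide":[40,-410,30],"angular":[0,0,0]},{"fingers":0,"slide":[40,-410,30],"angular":[0,0,0]},{"fingers":0,"slide":[40,-410,30],"angular":[0,0,0]},{"fingers":0,"slide":[40,-410,30],"angular":[0,0,0]},{"fingers":0,"slide":[40,-410,30],"angular":[0,0,0]},{"fingers":0,"slide":[40,-410,30],"angular":[0,0,0]},{"fingers":0,"slide":[40,-410,30],"angular":[0,0,0]}]'

```text
clock: 2.62
tcp_pos: [0.5002, 0.0981, 0.2524]
orientation: [-0.007, 1.0, 0.014, 0.0]
wrist_force: [-0.1, -0.8, 1.0]
finger_gap: 0.0853
grip_force: 0.0
```

Emit:
jog_arm --moves '[{"fingers":0,"slide":[-53,-223,50],"angular":[0,0,0]},{"fingers":0,"slide":[-53,-223,50],"angular":[0,0,0]},{"fingers":0,"slide":[-53,-223,50],"angular":[0,0,0]},{"fingers":0,"slide":[-53,-223,50],"angular":[0,0,0]},{"fingers":0,"slide":[-53,-223,50],"angular":[0,0,0]},{"fingers":0,"slide":[-53,-223,50],"angular":[0,0,0]},{"fingers":0,"slide":[-53,-223,50],"angular":[0,0,0]},{"fingers":0,"slide":[-53,-223,50],"angular":[0,0,0]}]'

```text
clock: 3.28
tcp_pos: [0.4631, 0.1277, 0.2122]
orientation: [-0.022, 0.999, 0.038, -0.001]
wrist_force: [-0.1, 0.1, -0.1]
finger_gap: 0.0851
grip_force: 0.0
```

Run:
```python
from h import *
s=get_state();print(s["tcp_pos"],s["joint_pos"],s["orientation"])
p=read_camera("wrist");save(p,"w1.png");print(p["fovy"],wfc(p,s))
for r in tip_of("bearing",p): print(r["p"],r["point"],ray(p,r["point"],.04,s))
for r in look_for("bearing",p): print(r["p"],r["point"],ray(p,r["point"],.056,s))
```

```text
[0.4631 0.1277 0.2122] [ 0.0745  0.1393 -0.2528  1.1794  0.0446  3.1406] [-0.0223  0.999   0.0377 -0.0012]
61.67861285671556 [[ 0.0759 -0.9465 -0.3137  0.5447]
 [-0.9961 -0.0859  0.0183  0.1282]
 [-0.0442  0.3111 -0.9493  0.3443]
 [ 0.      0.      0.      1.    ]]
0.52 [315.6, 82.5] [0.5531 0.1156 0.04  ]
0.38 [515.5, 239.5] [ 0.4327 -0.0794  0.04  ]
0.88 [61.8, 181.2] [0.456  0.3268 0.056 ]
0.63 [78.6, 124.2] [0.506  0.3066 0.056 ]
```

View pics/w1.png

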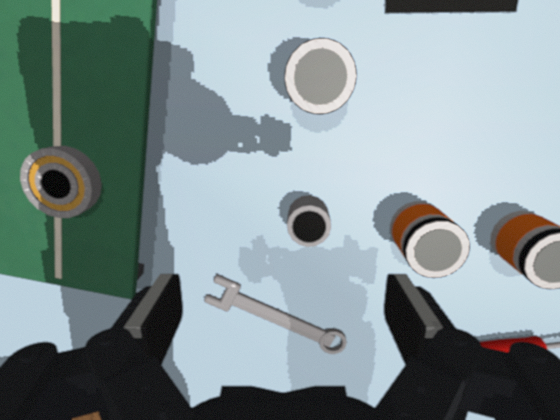

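The wrist joint hit its range limit at 3.14, so I flip the tool a half turn. The bearing shows at (60,182), the tins at (320,76), (435,247) and the right edge, and the sleeve at (308,220).

Emit:
jog_arm --moves '[{"fingers":0,"slide":[0,0,0],"angular":[0,0,-7]},{"fingers":0,"slide":[0,0,0],"angular":[0,0,-14]},{"fingers":0,"slide":[0,0,0],"angular":[0,0,-21]},{"fingers":0,"slide":[0,0,0],"angular":[0,0,-28]},{"fingers":0,"slide":[0,0,0],"angular":[0,0,-35]},{"fingers":0,"slide":[0,0,0],"angular":[0,0,-42]},{"fingers":0,"slide":[0,0,0],"angular":[0,0,-49]},{"fingers":0,"slide":[0,0,0],"angular":[0,0,-56]},{"fingers":0,"slide":[0,0,0],"angular":[0,0,-63]},{"fingers":0,"slide":[0,0,0],"angular":[0,0,-70]}]'

```text
clock: 4.27
tcp_pos: [0.4636, 0.1281, 0.2126]
orientation: [-0.019, 0.795, 0.607, 0.012]
wrist_force: [0.5, 0.2, -0.7]
finger_gap: 0.0853
grip_force: 0.0
```

Emit:
jog_arm --moves '[{"fingers":0,"slide":[0,0,0],"angular":[0,0,-7]},{"fingers":0,"slide":[0,0,0],"angular":[0,0,-14]},{"fingers":0,"slide":[0,0,0],"angular":[0,0,-21]},{"fingers":0,"slide":[0,0,0],"angular":[0,0,-28]},{"fingers":0,"slide":[0,0,0],"angular":[0,0,-35]},{"fingers":0,"slide":[0,0,0],"angular":[0,0,-42]},{"fingers":0,"slide":[0,0,0],"angular":[0,0,-49]},{"fingers":0,"slide":[0,0,0],"angular":[0,0,-56]},{"fingers":0,"slide":[0,0,0],"angular":[0,0,-63]},{"fingers":0,"slide":[0,0,0],"angular":[0,0,-70]}]'

```text
clock: 5.1
tcp_pos: [0.4636, 0.1281, 0.2126]
orientation: [-0.008, 0.303, 0.953, 0.021]
wrist_force: [-0.1, 0.2, 0.1]
finger_gap: 0.0853
grip_force: 0.0
```

```bash
cat >> h.py <<'E'
def go(xyz,yaw=180.,verbose=True):
    """slide mm / angular deg in current tool axes to reach a tool-down pose with tool-x heading yaw"""
    s=get_state();A=rot(s["orientation"]);c,n=np.cos(np.radians(yaw)),np.sin(np.radians(yaw))
    B=np.array([[c,n,0],[n,-c,0],[0,0,-1.]])
    print("tcp",s["tcp_pos"],"t",round(s["clock"],2),"slide",np.round(A.T@(np.array(xyz)-s["tcp_pos"])*1000,1),"ang",np.round(np.degrees(R.from_matrix(A.T@B).as_rotvec()),2))
E
python3 -c "
from h import *
go([.45,.335,.2],173.5);print(get_state()['joint_pos'],get_state()['orientation'])"
```

```text
tcp [0.4636 0.1281 0.2126] t 5.1 slide [130.1 160.4  21.8] ang [  2.33  -1.11 -28.78]
[ 0.0753  0.1398 -0.2512  1.1801  0.0447  0.6911] [-0.0085  0.303   0.9527  0.0207]
```

Emit:
jog_arm --moves '[{"fingers":0,"slide":[26,32,4],"angular":[0.6,-0.3,-7]},{"fingers":0,"slide":[52,64,8],"angular":[1.2,-0.6,-14]},{"fingers":0,"slide":[78,96,12],"angular":[1.8,-0.8,-21]},{"fingers":0,"slide":[104,128,16],"angular":[2.3,-1.1,-28]},{"fingers":0,"slide":[130,160,22],"angular":[2.33,-1.11,-28.8]},{"fingers":0,"slide":[130,160,22],"angular":[2.33,-1.11,-28.8]},{"fingers":0,"slide":[130,160,22],"angular":[2.33,-1.11,-28.8]}]'

```text
clock: 5.68
tcp_pos: [0.4501, 0.3369, 0.199]
orientation: [-0.001, 0.057, 0.998, -0.0]
wrist_force: [0.8, -0.1, 0.4]
finger_gap: 0.0852
grip_force: 0.0
```

Run:
```python
from h import *
s=get_state();print(s["joint_pos"],s["orientation"])
p=read_camera("wrist");save(p,"w2.png")
for r in tip_of("bearing",p): print(r["p"],r["point"],ray(p,r["point"],.04,s))
for r in look_for("bearing",p): print(r["p"],r["point"],ray(p,r["point"],.056,s))
go([.45,.335,.06],173.5)
```

```text
[ 0.4996  0.3053 -0.0717  1.1951  0.0004  0.6145] [-0.0007  0.0574  0.9983 -0.0002]
0.87 [281.3, 193.4] [0.4541 0.3355 0.04  ]
0.78 [276.7, 193.1] [0.4489 0.3324 0.056 ]
tcp [0.4508 0.334  0.1996] t 5.83 slide [  0.7   1.  139.6] ang [-0.03 -0.06 -0.37]
```

View pics/w2.png

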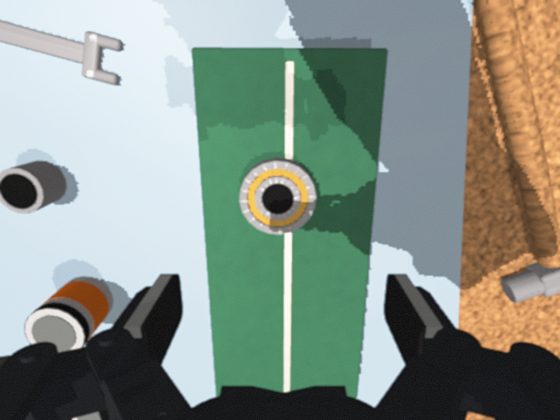

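The bearing is at (278,197), on the stripe and centred between the fingers. I descend to TCP z 0.052 and grip.

Emit:
jog_arm --moves '[{"fingers":0,"slide":[1,0,40],"angular":[0,0,0]},{"fingers":0,"slide":[1,0,80],"angular":[0,0,0]},{"fingers":0,"slide":[1,0,115],"angular":[0,0,0]},{"fingers":0,"slide":[1,0,135],"angular":[0,0,0]},{"fingers":0,"slide":[1,0,147.5],"angular":[0,0,0]},{"fingers":0,"slide":[1,0,147.5],"angular":[0,0,0]},{"fingers":0,"slide":[1,0,147.5],"angular":[0,0,0]}]' --squeeze 40

```text
clock: 6.42
tcp_pos: [0.4496, 0.3334, 0.052]
orientation: [-0.001, 0.061, 0.998, -0.0]
wrist_force: [0.6, -0.1, -0.2]
finger_gap: 0.0855
grip_force: 0.0
```

Emit:
jog_arm --moves '[{"fingers":0.5,"slide":[0,0,0],"angular":[0,0,0]},{"fingers":0.5,"slide":[0,0,0],"angular":[0,0,0]},{"fingers":0.5,"slide":[0,0,0],"angular":[0,0,0]},{"fingers":0.5,"slide":[0,0,0],"angular":[0,0,0]},{"fingers":0.5,"slide":[0,0,0],"angular":[0,0,0]},{"fingers":0.5,"slide":[0,0,0],"angular":[0,0,0]},{"fingers":0.5,"slide":[0,0,0],"angular":[0,0,0]}]'

```text
clock: 7.0
tcp_pos: [0.4508, 0.335, 0.0543]
orientation: [0.001, 0.06, 0.998, 0.0]
wrist_force: [-0.4, -3.0, 4.7]
finger_gap: 0.0599
grip_force: 42.2
```

Emit:
jog_arm --moves '[{"fingers":0.5,"slide":[0,0,-10],"angular":[0,0,0]},{"fingers":0.5,"slide":[0,0,-40],"angular":[0,0,0]},{"fingers":0.5,"slide":[0,0,-80],"angular":[0,0,0]},{"fingers":0.5,"slide":[0,0,-110],"angular":[0,0,0]},{"fingers":0.5,"slide":[0,0,-110],"angular":[0,0,0]},{"fingers":0.5,"slide":[0,0,-110],"angular":[0,0,0]},{"fingers":0.5,"slide":[0,0,-110],"angular":[0,0,0]}]'

```text
clock: 7.58
tcp_pos: [0.4491, 0.3349, 0.1621]
orientation: [-0.001, 0.059, 0.998, 0.0]
wrist_force: [-0.3, -0.3, -1.8]
finger_gap: 0.0598
grip_force: 44.3
```

```bash
python3 -c "
from h import *
s=get_state();print(s['finger_gap'],s['grip_force'],s['wrist_force'])
go([.670,.0113,.15],180)"
```

```text
0.059843973197386505 44.342472553253174 [-0.2768 -0.3174 -1.7904]
tcp [0.4491 0.3349 0.1621] t 7.58 slide [-257.6 -295.2   11.8] ang [ 0.01 -0.06 -6.8 ]
```

Emit:
jog_arm --moves '[{"fingers":0.5,"slide":[-25,-29,0],"angular":[0,0,-3]},{"fingers":0.5,"slide":[-257.6,-295.2,11.8],"angular":[0,0,-6.8]},{"fingers":0.5,"slide":[-257.6,-295.2,11.8],"angular":[0,0,-6.8]},{"fingers":0.5,"slide":[-257.6,-295.2,11.8],"angular":[0,0,-6.8]},{"fingers":0.5,"slide":[-257.6,-295.2,11.8],"angular":[0,0,-6.8]},{"fingers":0.5,"slide":[-257.6,-295.2,11.8],"angular":[0,0,-6.8]},{"fingers":0.5,"slide":[-257.6,-295.2,11.8],"angular":[0,0,-6.8]},{"fingers":0.5,"slide":[-257.6,-295.2,11.8],"angular":[0,0,-6.8]},{"fingers":0.5,"slide":[-257.6,-295.2,11.8],"angular":[0,0,-6.8]},{"fingers":0.5,"slide":[-257.6,-295.2,11.8],"angular":[0,0,-6.8]}]'

```text
clock: 8.42
tcp_pos: [0.6713, 0.0067, 0.1469]
orientation: [-0.002, 0.002, 1.0, -0.0]
wrist_force: [0.4, 1.1, -2.4]
finger_gap: 0.0597
grip_force: 44.3
```

Emit:
jog_arm --moves '[{"fingers":0.5,"slide":[0,0,0],"angular":[0,0,0]},{"fingers":0.5,"slide":[0,0,0],"angular":[0,0,0]},{"fingers":0.5,"slide":[0,0,0],"angular":[0,0,0]}]'

```text
clock: 8.67
tcp_pos: [0.6687, 0.0118, 0.1479]
orientation: [-0.003, 0.0, 1.0, 0.0]
wrist_force: [-0.1, 0.7, -2.8]
finger_gap: 0.0601
grip_force: 44.3
```

Run:
```python
from h import *
s=get_state();go([.670,.0113,.15],180)
p=read_camera("wrist");save(p,"w3.png")
for r in tip_of("mat",p): print(r["p"],r["point"],ray(p,r["point"],.0,s))
for r in look_for("bearing",p): print(r["p"],r["point"],ray(p,r["point"],.15,s))
c=p["color"].astype(int)
```

```text
tcp [0.6687 0.0118 0.1479] t 8.67 slide [-1.3 -0.5 -2.1] ang [ 0.06 -0.3  -0.01]
0.97 [281.0, 201.6] [0.6763 0.0107 0.    ]
0.61 [283.7, 283.9] [0.6668 0.0125 0.15  ]
```

View pics/w3.png

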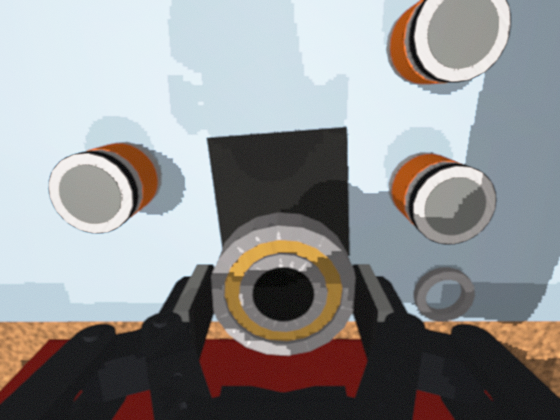

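Mat corners are at (208,138) and (347,128). The bearing is held level at (284,285).

Run:
```python
from h import *
s=get_state();p=read_camera("wrist")
a,b=[ray(p,q,.002,s)[:2] for q in((208,138),(347,128))]
e=b-a;L=np.linalg.norm(e);n=np.array([-e[1],e[0]])/L
n=n if n[0]>0 else -n
c=(a+b)/2+n*.055;print(a,b,L,"centre",c);go([.67,.0113,.0165],180)
```

```text
[ 0.6249 -0.0459] [0.617 0.063] 0.10917502165487047 centre [0.6758 0.0126]
tcp [0.6695 0.0127 0.1499] t 8.87 slide [ -0.7  -1.5 133.4] ang [ 0.01 -0.1   0.1 ]
```

Emit:
jog_arm --moves '[{"fingers":0.5,"slide":[-3.5,-1,40],"angular":[0,0,0]},{"fingers":0.5,"slide":[-3.5,-1,80],"angular":[0,0,0]},{"fingers":0.5,"slide":[-3.5,-1,110],"angular":[0,0,0]},{"fingers":0.5,"slide":[-3.5,-1,125],"angular":[0,0,0]},{"fingers":0.5,"slide":[-3.5,-1,132.5],"angular":[0,0,0]},{"fingers":0.5,"slide":[-3.5,-1,132.5],"angular":[0,0,0]},{"fingers":0.5,"slide":[-3.5,-1,132.5],"angular":[0,0,0]}]'

```text
clock: 9.45
tcp_pos: [0.6739, 0.0112, 0.0184]
orientation: [0.0, -0.001, 1.0, -0.0]
wrist_force: [-0.5, 0.7, -1.4]
finger_gap: 0.06
grip_force: 45.7
```

Emit:
jog_arm --moves '[{"fingers":0.5,"slide":[0,0,2.5],"angular":[0,0,0]},{"fingers":0.5,"slide":[0,0,2.5],"angular":[0,0,0]},{"fingers":0,"slide":[0,0,2.5],"angular":[0,0,0]},{"fingers":0,"slide":[0,0,2.5],"angular":[0,0,0]},{"fingers":0,"slide":[0,0,2.5],"angular":[0,0,0]},{"fingers":0,"slide":[0,0,2.5],"angular":[0,0,0]},{"fingers":0,"slide":[0,0,-30],"angular":[0,0,0]},{"fingers":0,"slide":[0,0,-70],"angular":[0,0,0]},{"fingers":0,"slide":[0,0,-110],"angular":[0,0,0]},{"fingers":0,"slide":[0,0,-150],"angular":[0,0,0]}]'

```text
clock: 10.28
tcp_pos: [0.6733, 0.0103, 0.1688]
orientation: [-0.001, 0.0, 1.0, 0.0]
wrist_force: [1.0, -0.8, 1.2]
finger_gap: 0.0853
grip_force: 0.0
```

Emit:
jog_arm --moves '[{"fingers":0,"slide":[22,-130,0],"angular":[0,0,0]},{"fingers":0,"slide":[22,-130,0],"angular":[0,0,0]},{"fingers":0,"slide":[22,-130,0],"angular":[0,0,0]},{"fingers":0,"slide":[22,-130,0],"angular":[0,0,0]},{"fingers":0,"slide":[22,-130,0],"angular":[0,0,0]},{"fingers":0,"slide":[22,-130,0],"angular":[0,0,0]}]'

```text
clock: 10.78
tcp_pos: [0.6516, -0.1199, 0.1673]
orientation: [-0.001, 0.001, 1.0, 0.0]
wrist_force: [0.1, 0.4, -0.7]
finger_gap: 0.0857
grip_force: 0.0
```

```bash
cat >> h.py <<'E'
def tins(names=("top",),s=None):
    for c in names:
        s=get_state();p=read_camera(c)
        print(c,"tins",[(round(q["p"],2),*np.round(ray(p,q["point"],0 if 1 else .06,s)[:2],3)) for q in tip_of("tin_a",p) if q["p"]>.3])
    return p
def lids(p,s):
    """wrist: lid ellipse centres (light rim+grey) -> world at z=.06"""
    f,cx,cy=K(p);out=[]
    g=cv2.cvtColor(p["color"],cv2.COLOR_RGB2HSV)
    o=((g[...,0]<14)&(g[...,1]>150)&(g[...,2]>60))
    return o
E
python3 - <<'E'
from h import *
p=tins(("top",));print("bearing",[(q["p"],ray(p,q["point"],0.002)) for q in tip_of("bearing",p)])
s=get_state();p=read_camera("wrist");save(p,"w4.png")
print([(round(q["p"],2),q["point"],ray(p,q["point"],0,s)[:2]) for q in tip_of("tin_a",p)])
print([(round(q["p"],2),q["point"],ray(p,q["point"],.05,s)[:2]) for q in look_for("tin_a",p)])
print(s["wrist_force"],s["tau"]);go([.652,-.119,.14])
E
```

```text
top tins [(0.87, np.float64(0.556), np.float64(0.111)), (0.64, np.float64(0.657), np.float64(0.116))]
bearing [(0.94, array([0.6759, 0.0125, 0.002 ]))]
[(0.82, [557.0, 200.2], array([0.6641, 0.1264])), (0.74, [290.5, 187.5], array([ 0.653 , -0.1109]))]
[(0.92, [546.8, 203.1], array([0.6513, 0.0786])), (0.74, [549.5, 79.3], array([0.5648, 0.0601])), (0.73, [289.9, 203.2], array([ 0.6518, -0.1124]))]
[-0.0776 -0.5214  0.7346] [ -0.7584 -58.369   29.4667   0.0067  -0.0265   0.0045]
tcp [ 0.652  -0.1181  0.1674] t 11.08 slide [-0.  -0.9 27.4] ang [ 0.01 -0.07  0.12]
```

View pics/w4.png

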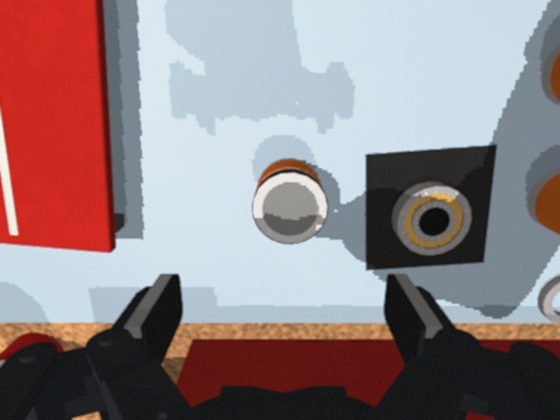

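The tin lid is at (290,208), about 7 mm to +y of the TCP. The bearing sits centred on the mat at (432,219).

Emit:
jog_arm --moves '[{"fingers":0,"slide":[0,6.5,40],"angular":[0,0,0]},{"fingers":0,"slide":[0,6.5,80],"angular":[0,0,0]},{"fingers":0,"slide":[0,6.5,115],"angular":[0,0,0]},{"fingers":0,"slide":[0,6.5,135],"angular":[0,0,0]},{"fingers":0,"slide":[0,6.5,141],"angular":[0,0,0]},{"fingers":0.6,"slide":[0,6.5,141],"angular":[0,0,0]},{"fingers":0.6,"slide":[0,6.5,141],"angular":[0,0,0]},{"fingers":0.6,"slide":[0,6.5,141],"angular":[0,0,0]},{"fingers":0.6,"slide":[0,6.5,141],"angular":[0,0,0]},{"fingers":0.6,"slide":[0,6.5,141],"angular":[0,0,0]}]' --squeeze 40

```text
clock: 11.92
tcp_pos: [0.6534, -0.1136, 0.0289]
orientation: [0.002, -0.0, 1.0, -0.0]
wrist_force: [1.0, 0.7, 4.8]
finger_gap: 0.0531
grip_force: 42.4
```

Emit:
jog_arm --moves '[{"fingers":0.6,"slide":[0,0,0],"angular":[0,0,0]},{"fingers":0.6,"slide":[0,0,0],"angular":[0,0,0]},{"fingers":0.6,"slide":[0,0,-15],"angular":[0,0,0]},{"fingers":0.6,"slide":[0,0,-25],"angular":[0,0,0]},{"fingers":0.6,"slide":[0,0,-25],"angular":[0,0,0]},{"fingers":0.6,"slide":[0,0,-25],"angular":[0,0,0]},{"fingers":0.6,"slide":[0,0,-25],"angular":[0,0,0]},{"fingers":0.6,"slide":[0,0,-25],"angular":[0,0,0]}]'

```text
clock: 12.58
tcp_pos: [0.6511, -0.113, 0.0507]
orientation: [-0.001, 0.0, 1.0, 0.0]
wrist_force: [-0.4, 0.1, -1.3]
finger_gap: 0.0532
grip_force: 42.2
```

Emit:
jog_arm --moves '[{"fingers":0.6,"slide":[0,0,0],"angular":[0,0,0]}]'

```text
clock: 12.67
tcp_pos: [0.6511, -0.113, 0.0506]
orientation: [-0.001, 0.0, 1.0, 0.0]
wrist_force: [-0.5, 0.3, -0.3]
finger_gap: 0.0534
grip_force: 42.2
```

Emit:
jog_arm --moves '[{"fingers":0.6,"slide":[0,0,0],"angular":[0,0,0]}]'

```text
clock: 12.75
tcp_pos: [0.6512, -0.113, 0.0507]
orientation: [-0.001, 0.0, 1.0, 0.0]
wrist_force: [-0.3, -0.3, -0.6]
finger_gap: 0.0531
grip_force: 42.2
```

Empty (mean force about −0.7 N), so it goes to the middle of the red shelf.

Emit:
jog_arm --moves '[{"fingers":0.6,"slide":[0,0,-40],"angular":[0,0,0]},{"fingers":0.6,"slide":[0,0,-80],"angular":[0,0,0]},{"fingers":0.6,"slide":[20,-30,-80],"angular":[0,0,2]},{"fingers":0.6,"slide":[133,-201,-80],"angular":[0,0,5.6]},{"fingers":0.6,"slide":[133,-201,-80],"angular":[0,0,5.6]},{"fingers":0.6,"slide":[133,-201,-80],"angular":[0,0,5.6]},{"fingers":0.6,"slide":[133,-201,-80],"angular":[0,0,5.6]},{"fingers":0.6,"slide":[133,-201,-80],"angular":[0,0,5.6]},{"fingers":0.6,"slide":[133,-201,-80],"angular":[0,0,5.6]},{"fingers":0.6,"slide":[133,-201,-80],"angular":[0,0,5.6]}]'

```text
clock: 13.58
tcp_pos: [0.5173, -0.3162, 0.1314]
orientation: [-0.001, 0.051, 0.999, 0.0]
wrist_force: [-0.1, 0.8, -0.4]
finger_gap: 0.0533
grip_force: 42.6
```

Emit:
jog_arm --moves '[{"fingers":0.6,"slide":[0,0,0],"angular":[0,0,0]},{"fingers":0.6,"slide":[0,0,0],"angular":[0,0,0]}]'

```text
clock: 13.75
tcp_pos: [0.5192, -0.3132, 0.1314]
orientation: [-0.001, 0.048, 0.999, 0.0]
wrist_force: [1.0, 0.3, -1.0]
finger_gap: 0.0532
grip_force: 42.6
```

Run:
```python
from h import *
s=get_state();print(s["wrist_force"],s["joint_pos"]);go([.518,-.3142,.068],174.4)
p=read_camera("wrist");save(p,"w5.png")
c=p["color"].astype(int);w=(c.min(2)>150)&(c[...,0]>0)
# stripe pixels: bright pixel with red on both sides within 12 px
r=(c[...,0]>c[...,1]+80)
for v in range(10,420,25):
    for u in np.nonzero(w[v])[0][:]:
        pass
    us=[u for u in np.nonzero(w[v])[0] if 14<u<545 and r[v,u-14] and r[v,u+14]]
    if us: print(v,np.mean(us),ray(p,[np.mean(us),v],.04,s)[:2])
```

```text
[ 1.0122  0.2802 -0.979 ] [-0.675   0.4262 -0.0652  1.0806 -0.0003 -0.5784]
tcp [ 0.5192 -0.3132  0.1314] t 13.75 slide [ 1.  -1.1 63.4] ang [ 0.02 -0.07  0.07]
10 278.5 [ 0.3969 -0.3034]
35 279.0 [ 0.4097 -0.3044]
60 279.0 [ 0.423  -0.3057]
85 279.0 [ 0.4368 -0.3071]
110 279.0 [ 0.4512 -0.3086]
135 279.0 [ 0.4663 -0.3101]
160 279.5 [ 0.482  -0.3113]
185 279.0 [ 0.4984 -0.3133]
```

View pics/w5.png

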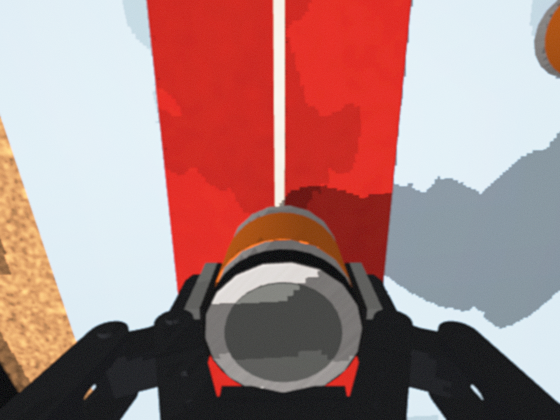

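The stripe runs along column 279 and the held tin is centred on it at (280,330). I lower it.

Emit:
jog_arm --moves '[{"fingers":0.6,"slide":[1,-2,30],"angular":[0,0,0]},{"fingers":0.6,"slide":[1,-2,50],"angular":[0,0,0]},{"fingers":0.6,"slide":[1,-2,58],"angular":[0,0,0]},{"fingers":0.6,"slide":[1,-2,62],"angular":[0,0,0]},{"fingers":0.6,"slide":[1,-2,64],"angular":[0,0,0]},{"fingers":0.6,"slide":[1,-2,65],"angular":[0,0,0]},{"fingers":0.6,"slide":[1,-2,65],"angular":[0,0,0]},{"fingers":0.6,"slide":[1,-2,65],"angular":[0,0,0]}]'

```text
clock: 14.47
tcp_pos: [0.5182, -0.315, 0.0689]
orientation: [-0.0, 0.048, 0.999, -0.0]
wrist_force: [-3.1, 2.9, 7.2]
finger_gap: 0.0535
grip_force: 43.4
```

Emit:
jog_arm --moves '[{"fingers":0,"slide":[0,0,0],"angular":[0,0,0]},{"fingers":0,"slide":[0,0,0],"angular":[0,0,0]},{"fingers":0,"slide":[0,0,0],"angular":[0,0,0]},{"fingers":0,"slide":[0,0,0],"angular":[0,0,0]},{"fingers":0,"slide":[0,0,-20],"angular":[0,0,0]},{"fingers":0,"slide":[0,0,-60],"angular":[0,0,0]},{"fingers":0,"slide":[0,0,-100],"angular":[0,0,0]},{"fingers":0,"slide":[0,0,-105],"angular":[0,0,0]}]'

```text
clock: 15.13
tcp_pos: [0.5205, -0.3183, 0.179]
orientation: [0.004, 0.049, 0.999, -0.003]
wrist_force: [2.1, -0.5, 1.5]
finger_gap: 0.0855
grip_force: 0.0
```

Emit:
jog_arm --moves '[{"fingers":0,"slide":[20,30,0],"angular":[0,0,-3]},{"fingers":0,"slide":[121,202,0],"angular":[0,0,-5.6]},{"fingers":0,"slide":[121,202,0],"angular":[0,0,-5.6]},{"fingers":0,"slide":[121,202,0],"angular":[0,0,-5.6]},{"fingers":0,"slide":[121,202,0],"angular":[0,0,-5.6]},{"fingers":0,"slide":[121,202,0],"angular":[0,0,-5.6]},{"fingers":0,"slide":[121,202,0],"angular":[0,0,-5.6]},{"fingers":0,"slide":[121,202,0],"angular":[0,0,-5.6]},{"fingers":0,"slide":[121,202,0],"angular":[0,0,-5.6]}]'

```text
clock: 15.88
tcp_pos: [0.4177, -0.1036, 0.1721]
orientation: [0.0, -0.0, 1.0, -0.0]
wrist_force: [0.3, -0.6, 0.4]
finger_gap: 0.0855
grip_force: 0.0
```

```bash
cat > tin.py <<'E'
from h import *
import sys
s=get_state();p=read_camera("wrist")
for q in look_for("tin_a",p)[:4]:
    u,v=np.round(q["point"]).astype(int)
    # lid ellipse: light-neutral blob (white rim + grey) filled around orange
    print("look",round(q["p"],2),u,v)
H=cv2.cvtColor(p["color"],cv2.COLOR_RGB2HSV)
for B in blobs((H[...,0]<14)&(H[...,1]>150)&(H[...,2]>70),60): print("orange",B[1],B[2].round(0))
for q in tip_of("tin_a",p)[:5]: print("tip",round(q["p"],2),np.round(q["point"]),ray(p,q["point"],0,s)[:2])
t=tins();print("bearing",[(q["p"],ray(t,q["point"],0.002)[:2]) for q in tip_of("bearing",t)][:1])
save(p,sys.argv[1]);go(eval(sys.argv[2]),180)
E
python3 tin.py w6.png "[.417,-.102,.025]"
```

```text
look 0.79 279 208
look 0.65 30 314
look 0.64 509 332
look 0.6 409 201
orange [ 205    0  136   54 4210] [268.  22.]
orange [    0   110   130   243 24923] [ 65. 224.]
orange [253 165  58  25 372] [281. 172.]
orange [369 166  59  53 744] [387. 183.]
orange [ 477  303   65   47 1415] [502. 321.]
orange [ 72 411  30   9 163] [ 89. 416.]
orange [472 412  23   8 102] [481. 417.]
tip 0.89 [494. 322.] [0.5618 0.1118]
tip 0.73 [279. 194.] [ 0.4268 -0.1068]
tip 0.68 [397. 188.] [ 0.4212 -0.0017]
tip 0.62 [ 40. 308.] [ 0.5456 -0.3476]
top tins [(0.97, np.float64(0.668), np.float64(0.118)), (0.82, np.float64(0.518), np.float64(-0.333)), (0.69, np.float64(0.427), np.float64(-0.004)), (0.37, np.float64(0.42), np.float64(-0.104))]
bearing [(0.91, array([0.6743, 0.0134]))]
tcp [ 0.4172 -0.104   0.1715] t 16.18 slide [  0.    2.  146.5] ang [ 0.01 -0.08 -0.08]
```

View pics/w6.png

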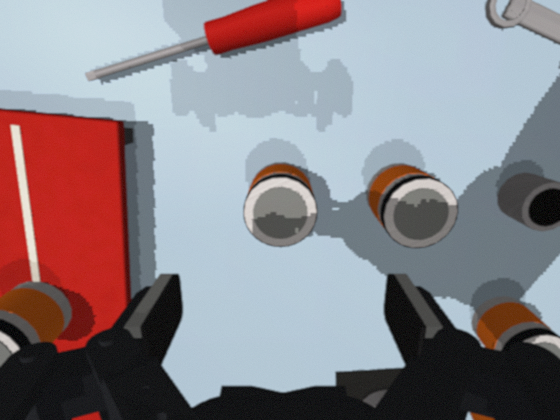

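The tin lid is at (280,212), directly under the tool. The neighbouring tin is at (419,210) and the sleeve at (540,200).

Run:
```python
from h import *
s=get_state();p=read_camera("wrist")
print(ray(p,(280,212),.06,s),ray(p,(419,211),.06,s),s["tcp_pos"])
```

```text
[ 0.4221 -0.1058  0.06  ] [ 0.4214 -0.0041  0.06  ] [ 0.4172 -0.104   0.1715]
```

Emit:
jog_arm --moves '[{"fingers":0,"slide":[-4,-1,40],"angular":[0,0,0]},{"fingers":0,"slide":[-4,-1,80],"angular":[0,0,0]},{"fingers":0,"slide":[-4,-1,118],"angular":[0,0,0]},{"fingers":0,"slide":[-4,-1,138],"angular":[0,0,0]},{"fingers":0,"slide":[-4,-1,145],"angular":[0,0,0]},{"fingers":0.6,"slide":[-4,-1,145],"angular":[0,0,0]},{"fingers":0.6,"slide":[-4,-1,145],"angular":[0,0,0]},{"fingers":0.6,"slide":[-4,-1,145],"angular":[0,0,0]},{"fingers":0.6,"slide":[-4,-1,145],"angular":[0,0,0]},{"fingers":0.6,"slide":[-4,-1,145],"angular":[0,0,0]}]'

```text
clock: 17.07
tcp_pos: [0.4223, -0.1049, 0.0283]
orientation: [0.001, 0.0, 1.0, -0.001]
wrist_force: [0.5, -0.6, 4.2]
finger_gap: 0.0534
grip_force: 42.0
```

Emit:
jog_arm --moves '[{"fingers":0.6,"slide":[0,0,0],"angular":[0,0,0]},{"fingers":0.6,"slide":[0,0,0],"angular":[0,0,0]},{"fingers":0.6,"slide":[0,0,-15],"angular":[0,0,0]},{"fingers":0.6,"slide":[0,0,-25],"angular":[0,0,0]},{"fingers":0.6,"slide":[0,0,-25],"angular":[0,0,0]},{"fingers":0.6,"slide":[0,0,-25],"angular":[0,0,0]},{"fingers":0.6,"slide":[0,0,-25],"angular":[0,0,0]},{"fingers":0.6,"slide":[0,0,-25],"angular":[0,0,0]}]'

```text
clock: 17.73
tcp_pos: [0.4202, -0.104, 0.0512]
orientation: [-0.001, -0.0, 1.0, 0.0]
wrist_force: [-0.1, 0.4, -1.8]
finger_gap: 0.0529
grip_force: 42.3
```

Emit:
jog_arm --moves '[{"fingers":0.6,"slide":[0,0,0],"angular":[0,0,0]}]'

```text
clock: 17.82
tcp_pos: [0.4202, -0.104, 0.0511]
orientation: [-0.001, 0.0, 1.0, 0.0]
wrist_force: [0.4, -0.2, -0.3]
finger_gap: 0.0537
grip_force: 42.3
```

Emit:
jog_arm --moves '[{"fingers":0.6,"slide":[0,0,0],"angular":[0,0,0]}]'

```text
clock: 17.9
tcp_pos: [0.4203, -0.104, 0.0512]
orientation: [-0.001, 0.0, 1.0, 0.0]
wrist_force: [0.1, 0.9, -0.5]
finger_gap: 0.0531
grip_force: 42.3
```

Empty again, so it goes to red slot 2 at about (0.452, −0.309).

Emit:
jog_arm --moves '[{"fingers":0.6,"slide":[0,0,-40],"angular":[0,0,0]},{"fingers":0.6,"slide":[0,0,-80],"angular":[0,0,0]},{"fingers":0.6,"slide":[-10,-30,-80],"angular":[0,0,2]},{"fingers":0.6,"slide":[-32,-205,-80],"angular":[0,0,5.6]},{"fingers":0.6,"slide":[-32,-205,-80],"angular":[0,0,5.6]},{"fingers":0.6,"slide":[-32,-205,-80],"angular":[0,0,5.6]},{"fingers":0.6,"slide":[-32,-205,-80],"angular":[0,0,5.6]},{"fingers":0.6,"slide":[-32,-205,-80],"angular":[0,0,5.6]},{"fingers":0.6,"slide":[-32,-205,-80],"angular":[0,0,5.6]},{"fingers":0.6,"slide":[-32,-205,-80],"angular":[0,0,5.6]}]'

```text
clock: 18.73
tcp_pos: [0.4522, -0.3091, 0.1308]
orientation: [-0.001, 0.05, 0.999, 0.001]
wrist_force: [0.2, 0.1, -1.2]
finger_gap: 0.0533
grip_force: 42.8
```

Emit:
jog_arm --moves '[{"fingers":0.6,"slide":[0,0,0],"angular":[0,0,0]},{"fingers":0.6,"slide":[0,0,0],"angular":[0,0,0]}]'

```text
clock: 18.9
tcp_pos: [0.4524, -0.3074, 0.1314]
orientation: [-0.001, 0.048, 0.999, 0.001]
wrist_force: [0.9, 0.8, -1.1]
finger_gap: 0.053
grip_force: 42.8
```

Run:
```python
from h import *
go([.4523,-.3088,.067],174.4);print(get_state()["wrist_force"])
```

```text
tcp [ 0.4524 -0.3074  0.1314] t 18.9 slide [-0.2 -1.5 64.4] ang [ 0.06 -0.13  0.08]
[ 0.9395  0.8057 -1.1189]
```

Emit:
jog_arm --moves '[{"fingers":0.6,"slide":[0,-1.5,30],"angular":[0,0,0]},{"fingers":0.6,"slide":[0,-1.5,50],"angular":[0,0,0]},{"fingers":0.6,"slide":[0,-1.5,58],"angular":[0,0,0]},{"fingers":0.6,"slide":[0,-1.5,62],"angular":[0,0,0]},{"fingers":0.6,"slide":[0,-1.5,64],"angular":[0,0,0]},{"fingers":0.6,"slide":[0,-1.5,64],"angular":[0,0,0]},{"fingers":0.6,"slide":[0,-1.5,64],"angular":[0,0,0]}]'

```text
clock: 19.48
tcp_pos: [0.4533, -0.3106, 0.0688]
orientation: [0.0, 0.048, 0.999, -0.001]
wrist_force: [-0.0, -0.0, -0.4]
finger_gap: 0.0528
grip_force: 43.0
```

Emit:
jog_arm --moves '[{"fingers":0.6,"slide":[0,0,2],"angular":[0,0,0]},{"fingers":0.6,"slide":[0,0,2],"angular":[0,0,0]},{"fingers":0,"slide":[0,0,2],"angular":[0,0,0]},{"fingers":0,"slide":[0,0,2],"angular":[0,0,0]},{"fingers":0,"slide":[0,0,2],"angular":[0,0,0]},{"fingers":0,"slide":[0,0,2],"angular":[0,0,0]},{"fingers":0,"slide":[0,0,-20],"angular":[0,0,0]},{"fingers":0,"slide":[0,0,-60],"angular":[0,0,0]},{"fingers":0,"slide":[0,0,-100],"angular":[0,0,0]},{"fingers":0,"slide":[0,0,-100],"angular":[0,0,0]}]'

```text
clock: 20.32
tcp_pos: [0.4559, -0.3136, 0.1753]
orientation: [0.004, 0.049, 0.999, -0.004]
wrist_force: [1.8, -1.4, 1.2]
finger_gap: 0.0854
grip_force: 0.0
```

Emit:
jog_arm --moves '[{"fingers":0,"slide":[10,30,0],"angular":[0,0,-3]},{"fingers":0,"slide":[62,300,0],"angular":[0,0,-5.6]},{"fingers":0,"slide":[62,300,0],"angular":[0,0,-5.6]},{"fingers":0,"slide":[62,300,0],"angular":[0,0,-5.6]},{"fingers":0,"slide":[62,300,0],"angular":[0,0,-5.6]},{"fingers":0,"slide":[62,300,0],"angular":[0,0,-5.6]},{"fingers":0,"slide":[62,300,0],"angular":[0,0,-5.6]},{"fingers":0,"slide":[62,300,0],"angular":[0,0,-5.6]},{"fingers":0,"slide":[62,300,0],"angular":[0,0,-5.6]},{"fingers":0,"slide":[62,300,0],"angular":[0,0,-5.6]}]'

```text
clock: 21.15
tcp_pos: [0.4202, -0.0049, 0.1677]
orientation: [-0.0, -0.002, 1.0, -0.0]
wrist_force: [0.9, 0.1, -0.2]
finger_gap: 0.0854
grip_force: 0.0
```

Emit:
jog_arm --moves '[{"fingers":0,"slide":[0,0,0],"angular":[0,0,0]},{"fingers":0,"slide":[0,0,0],"angular":[0,0,0]}]'

```text
clock: 21.32
tcp_pos: [0.4207, -0.007, 0.1677]
orientation: [-0.0, 0.001, 1.0, -0.0]
wrist_force: [-0.9, -0.7, 0.2]
finger_gap: 0.0856
grip_force: 0.0
```

```bash
cat >> h.py <<'E'
def lidfit(p,s,u,v):
    """fit the lid rim ellipse near pixel (u,v): edge points of the bright rim"""
    H=cv2.cvtColor(p["color"],cv2.COLOR_RGB2HSV);m=((H[...,1]<28)).astype(np.uint8)
    best=None
    for B in blobs(m,800):
        cn=max(cv2.findContours(B[0].astype(np.uint8),0,2)[0],key=cv2.contourArea)
        (x,y),(a,b),_=cv2.fitEllipse(cn)
        d=np.hypot(x-u,y-v)
        if max(a,b)<130 and d<30 and (best is None or d<best[0]): best=(d,x,y,a,b)
    if best: print("lid",np.round(best,1),"->",ray(p,best[1:3],.06,s)[:2])
    else: print("no lid fit")
E
cat >> tin.py <<'E'
for q in look_for("tin_a",p)[:4]: lidfit(p,s,*q["point"])
E
python3 tin.py w7.png "[.4214,-.0041,.027]"
```

```text
look 0.56 287 202
look 0.55 389 348
orange [  67    0  140   49 4090] [129.  19.]
orange [257 163  61  27 393] [287. 171.]
orange [   0  232   20  135 1457] [  6. 312.]
orange [381 317  12  32 188] [386. 332.]
tip 0.64 [286. 190.] [ 0.4239 -0.0035]
top tins [(0.97, np.float64(0.548), np.float64(0.118)), (0.8, np.float64(0.662), np.float64(0.117)), (0.72, np.float64(0.454), np.float64(-0.322)), (0.66, np.float64(0.52), np.float64(-0.329)), (0.56, np.float64(0.674), np.float64(0.013))]
bearing [(0.8, array([0.6735, 0.0123]))]
tcp [ 0.4204 -0.0067  0.1676] t 21.62 slide [ -1.2   2.6 140.6] ang [ 0.   -0.07 -0.08]
lid [  3.9 288.4 206.2  72.8  83.3] -> [ 0.42   -0.0028]
no lid fit
```

Emit:
jog_arm --moves '[{"fingers":0,"slide":[-0.5,3.5,40],"angular":[0,0,0]},{"fingers":0,"slide":[-0.5,3.5,80],"angular":[0,0,0]},{"fingers":0,"slide":[-0.5,3.5,115],"angular":[0,0,0]},{"fingers":0,"slide":[-0.5,3.5,135],"angular":[0,0,0]},{"fingers":0,"slide":[-0.5,3.5,141],"angular":[0,0,0]},{"fingers":0.6,"slide":[-0.5,3.5,141],"angular":[0,0,0]},{"fingers":0.6,"slide":[-0.5,3.5,141],"angular":[0,0,0]},{"fingers":0.6,"slide":[-0.5,3.5,141],"angular":[0,0,0]},{"fingers":0.6,"slide":[-0.5,3.5,141],"angular":[0,0,0]},{"fingers":0.6,"slide":[-0.5,3.5,141],"angular":[0,0,0]}]'

```text
clock: 22.5
tcp_pos: [0.4224, -0.0029, 0.0283]
orientation: [0.001, 0.0, 1.0, -0.0]
wrist_force: [-0.8, 0.3, 6.0]
finger_gap: 0.0531
grip_force: 42.1
```

Emit:
jog_arm --moves '[{"fingers":0.6,"slide":[0,0,0],"angular":[0,0,0]},{"fingers":0.6,"slide":[0,0,0],"angular":[0,0,0]},{"fingers":0.6,"slide":[0,0,-15],"angular":[0,0,0]},{"fingers":0.6,"slide":[0,0,-25],"angular":[0,0,0]},{"fingers":0.6,"slide":[0,0,-25],"angular":[0,0,0]},{"fingers":0.6,"slide":[0,0,-25],"angular":[0,0,0]},{"fingers":0.6,"slide":[0,0,-25],"angular":[0,0,0]},{"fingers":0.6,"slide":[0,0,-25],"angular":[0,0,0]}]'

```text
clock: 23.17
tcp_pos: [0.4202, -0.0025, 0.0512]
orientation: [-0.001, 0.0, 1.0, 0.0]
wrist_force: [-0.1, -0.0, -0.2]
finger_gap: 0.0534
grip_force: 42.3
```

Emit:
jog_arm --moves '[{"fingers":0.6,"slide":[0,0,0],"angular":[0,0,0]}]'

```text
clock: 23.25
tcp_pos: [0.4201, -0.0025, 0.0512]
orientation: [-0.001, 0.0, 1.0, 0.0]
wrist_force: [-0.3, -0.4, -1.6]
finger_gap: 0.0533
grip_force: 42.3
```

Emit:
jog_arm --moves '[{"fingers":0.6,"slide":[0,0,0],"angular":[0,0,0]}]'

```text
clock: 23.33
tcp_pos: [0.4203, -0.0025, 0.0512]
orientation: [-0.001, 0.0, 1.0, 0.0]
wrist_force: [0.4, 0.1, -0.8]
finger_gap: 0.0538
grip_force: 42.3
```

Empty again (mean about −0.9 N), so it goes to the far red slot at (0.584, −0.3216).

Emit:
jog_arm --moves '[{"fingers":0.6,"slide":[0,0,-40],"angular":[0,0,0]},{"fingers":0.6,"slide":[0,0,-80],"angular":[0,0,0]},{"fingers":0.6,"slide":[-10,-20,-110],"angular":[0,0,2]},{"fingers":0.6,"slide":[-163,-319,-110],"angular":[0,0,5.6]},{"fingers":0.6,"slide":[-163,-319,-110],"angular":[0,0,5.6]},{"fingers":0.6,"slide":[-163,-319,-110],"angular":[0,0,5.6]},{"fingers":0.6,"slide":[-163,-319,-110],"angular":[0,0,5.6]},{"fingers":0.6,"slide":[-163,-319,-110],"angular":[0,0,5.6]},{"fingers":0.6,"slide":[-163,-319,-110],"angular":[0,0,5.6]},{"fingers":0.6,"slide":[-163,-319,-110],"angular":[0,0,5.6]}]'

```text
clock: 24.17
tcp_pos: [0.564, -0.2841, 0.1607]
orientation: [-0.001, 0.049, 0.999, 0.0]
wrist_force: [1.2, -0.4, -0.4]
finger_gap: 0.0531
grip_force: 42.8
```

Run:
```python
from h import *
go([.5837,-.3216,.067],174.4);print(get_state()["wrist_force"])
```

```text
tcp [ 0.564  -0.2841  0.1607] t 24.17 slide [-23.4 -35.5  93.7] ang [ 0.03 -0.11 -0.02]
[ 1.2294 -0.3637 -0.4175]
```

Emit:
jog_arm --moves '[{"fingers":0.6,"slide":[-20,-33,0],"angular":[0,0,0]},{"fingers":0.6,"slide":[-20,-33,0],"angular":[0,0,0]},{"fingers":0.6,"slide":[-20,-33,0],"angular":[0,0,0]},{"fingers":0.6,"slide":[-20,-33,0],"angular":[0,0,0]}]'

```text
clock: 24.5
tcp_pos: [0.5796, -0.3166, 0.1602]
orientation: [-0.002, 0.049, 0.999, 0.001]
wrist_force: [-0.7, 0.6, -1.1]
finger_gap: 0.0529
grip_force: 42.9
```

Run:
```python
from h import *
go([.5837,-.3216,.067],174.4);print(get_state()["wrist_force"])
```

```text
tcp [ 0.5796 -0.3166  0.1602] t 24.5 slide [-4.9 -4.7 93.2] ang [ 0.09 -0.19 -0.03]
[-0.7259  0.6335 -1.0894]
```

Emit:
jog_arm --moves '[{"fingers":0.6,"slide":[-5,-5,30],"angular":[0,0,0]},{"fingers":0.6,"slide":[-5,-5,65],"angular":[0,0,0]},{"fingers":0.6,"slide":[-5,-5,82],"angular":[0,0,0]},{"fingers":0.6,"slide":[-5,-5,90],"angular":[0,0,0]},{"fingers":0.6,"slide":[-5,-5,93],"angular":[0,0,0]},{"fingers":0.6,"slide":[-5,-5,95],"angular":[0,0,0]},{"fingers":0.6,"slide":[-5,-5,95],"angular":[0,0,0]},{"fingers":0.6,"slide":[-5,-5,95],"angular":[0,0,0]}]'

```text
clock: 25.17
tcp_pos: [0.5852, -0.3217, 0.0683]
orientation: [0.0, 0.048, 0.999, -0.0]
wrist_force: [-1.2, 2.3, 3.5]
finger_gap: 0.0532
grip_force: 43.0
```

Emit:
jog_arm --moves '[{"fingers":0,"slide":[0,0,0],"angular":[0,0,0]},{"fingers":0,"slide":[0,0,0],"angular":[0,0,0]},{"fingers":0,"slide":[0,0,0],"angular":[0,0,0]},{"fingers":0,"slide":[0,0,0],"angular":[0,0,0]},{"fingers":0,"slide":[0,0,-20],"angular":[0,0,0]},{"fingers":0,"slide":[0,0,-60],"angular":[0,0,0]},{"fingers":0,"slide":[0,0,-100],"angular":[0,0,0]},{"fingers":0,"slide":[0,0,-102],"angular":[0,0,0]}]'

```text
clock: 25.83
tcp_pos: [0.588, -0.3248, 0.1772]
orientation: [0.005, 0.049, 0.999, -0.003]
wrist_force: [1.5, -1.3, 1.5]
finger_gap: 0.0857
grip_force: 0.0
```

Emit:
jog_arm --moves '[{"fingers":0,"slide":[10,40,0],"angular":[0,0,-3]},{"fingers":0,"slide":[58,350,0],"angular":[0,0,-5.6]},{"fingers":0,"slide":[58,350,0],"angular":[0,0,-5.6]},{"fingers":0,"slide":[58,350,0],"angular":[0,0,-5.6]},{"fingers":0,"slide":[58,350,0],"angular":[0,0,-5.6]},{"fingers":0,"slide":[58,350,0],"angular":[0,0,-5.6]},{"fingers":0,"slide":[58,350,0],"angular":[0,0,-5.6]},{"fingers":0,"slide":[58,350,0],"angular":[0,0,-5.6]},{"fingers":0,"slide":[58,350,0],"angular":[0,0,-5.6]},{"fingers":0,"slide":[58,350,0],"angular":[0,0,-5.6]}]'

```text
clock: 26.67
tcp_pos: [0.5605, 0.036, 0.1687]
orientation: [-0.001, -0.003, 1.0, 0.001]
wrist_force: [-0.5, -0.9, -0.2]
finger_gap: 0.0851
grip_force: 0.0
```

Emit:
jog_arm --moves '[{"fingers":0,"slide":[5,80,0],"angular":[0,0,0]},{"fingers":0,"slide":[5,80,0],"angular":[0,0,0]},{"fingers":0,"slide":[5,80,0],"angular":[0,0,0]},{"fingers":0,"slide":[5,80,0],"angular":[0,0,0]},{"fingers":0,"slide":[5,80,0],"angular":[0,0,0]}]'

```text
clock: 27.08
tcp_pos: [0.5565, 0.1109, 0.1685]
orientation: [-0.0, -0.0, 1.0, -0.0]
wrist_force: [-0.3, 0.2, 0.3]
finger_gap: 0.0854
grip_force: 0.0
```

```bash
python3 tin.py w8.png "[.556,.113,.027]"
```

```text
look 0.88 300 314
look 0.7 286 204
orange [256 159  60  25 363] [285. 167.]
orange [270 272  57  33 890] [297. 285.]
orange [ 73 413  28   7 116] [ 89. 417.]
tip 0.95 [288. 190.] [0.5607 0.1161]
tip 0.92 [299. 294.] [0.6653 0.1271]
top tins [(0.85, np.float64(0.665), np.float64(0.122)), (0.8, np.float64(0.557), np.float64(0.108)), (0.79, np.float64(0.447), np.float64(-0.321)), (0.66, np.float64(0.595), np.float64(-0.335)), (0.56, np.float64(0.521), np.float64(-0.338))]
bearing [(0.69, array([0.6704, 0.0102]))]
tcp [0.5565 0.1103 0.1685] t 27.38 slide [  0.3   2.7 141.5] ang [-0.   -0.06 -0.11]
lid [  1.3 298.9 314.9  63.9  94.2] -> [0.6474 0.124 ]
lid [  2.1 286.3 201.7  73.1  83.2] -> [0.5527 0.1136]
```

Emit:
jog_arm --moves '[{"fingers":0,"slide":[2.5,3,40],"angular":[0,0,0]},{"fingers":0,"slide":[2.5,3,80],"angular":[0,0,0]},{"fingers":0,"slide":[2.5,3,115],"angular":[0,0,0]},{"fingers":0,"slide":[2.5,3,135],"angular":[0,0,0]},{"fingers":0,"slide":[2.5,3,142],"angular":[0,0,0]},{"fingers":0.6,"slide":[2.5,3,142],"angular":[0,0,0]},{"fingers":0.6,"slide":[2.5,3,142],"angular":[0,0,0]},{"fingers":0.6,"slide":[2.5,3,142],"angular":[0,0,0]},{"fingers":0.6,"slide":[2.5,3,142],"angular":[0,0,0]},{"fingers":0.6,"slide":[2.5,3,142],"angular":[0,0,0]}]'

```text
clock: 28.27
tcp_pos: [0.5554, 0.1145, 0.0286]
orientation: [0.001, 0.0, 1.0, 0.0]
wrist_force: [0.6, -0.3, 4.0]
finger_gap: 0.0535
grip_force: 42.7
```

Emit:
jog_arm --moves '[{"fingers":0.6,"slide":[0,0,0],"angular":[0,0,0]},{"fingers":0.6,"slide":[0,0,0],"angular":[0,0,0]},{"fingers":0.6,"slide":[0,0,-15],"angular":[0,0,0]},{"fingers":0.6,"slide":[0,0,-25],"angular":[0,0,0]},{"fingers":0.6,"slide":[0,0,-25],"angular":[0,0,0]},{"fingers":0.6,"slide":[0,0,-25],"angular":[0,0,0]},{"fingers":0.6,"slide":[0,0,-25],"angular":[0,0,0]},{"fingers":0.6,"slide":[0,0,-25],"angular":[0,0,0]}]'

```text
clock: 28.93
tcp_pos: [0.553, 0.1145, 0.0508]
orientation: [-0.001, 0.0, 1.0, 0.0]
wrist_force: [-0.4, -0.8, -2.8]
finger_gap: 0.0531
grip_force: 43.1
```

Emit:
jog_arm --moves '[{"fingers":0.6,"slide":[0,0,0],"angular":[0,0,0]}]'

```text
clock: 29.02
tcp_pos: [0.553, 0.1145, 0.0508]
orientation: [-0.001, 0.0, 1.0, 0.0]
wrist_force: [-0.2, 0.0, -3.9]
finger_gap: 0.0532
grip_force: 43.1
```

Emit:
jog_arm --moves '[{"fingers":0.6,"slide":[0,0,0],"angular":[0,0,0]}]'

```text
clock: 29.1
tcp_pos: [0.5532, 0.1145, 0.0509]
orientation: [-0.001, 0.0, 1.0, -0.0]
wrist_force: [-0.0, -0.2, -4.2]
finger_gap: 0.0531
grip_force: 43.1
```

Full (about −3.6 N), so it goes to the green shelf middle.

Emit:
jog_arm --moves '[{"fingers":0.6,"slide":[0,0,-40],"angular":[0,0,0]},{"fingers":0.6,"slide":[0,0,-80],"angular":[0,0,0]},{"fingers":0.6,"slide":[10,30,-85],"angular":[0,0,2]},{"fingers":0.6,"slide":[47,219,-85],"angular":[0,0,6.5]},{"fingers":0.6,"slide":[47,219,-85],"angular":[0,0,6.5]},{"fingers":0.6,"slide":[47,219,-85],"angular":[0,0,6.5]},{"fingers":0.6,"slide":[47,219,-85],"angular":[0,0,6.5]},{"fingers":0.6,"slide":[47,219,-85],"angular":[0,0,6.5]},{"fingers":0.6,"slide":[47,219,-85],"angular":[0,0,6.5]},{"fingers":0.6,"slide":[47,219,-85],"angular":[0,0,6.5]}]'

```text
clock: 29.93
tcp_pos: [0.5058, 0.335, 0.136]
orientation: [-0.001, 0.055, 0.998, -0.0]
wrist_force: [-0.0, -0.7, -3.4]
finger_gap: 0.0532
grip_force: 44.7
```

Emit:
jog_arm --moves '[{"fingers":0.6,"slide":[0,0,0],"angular":[0,0,0]},{"fingers":0.6,"slide":[0,0,0],"angular":[0,0,0]}]'

```text
clock: 30.1
tcp_pos: [0.5068, 0.3324, 0.1363]
orientation: [-0.001, 0.057, 0.998, -0.0]
wrist_force: [0.1, -0.3, -2.8]
finger_gap: 0.0533
grip_force: 44.7
```

Run:
```python
from h import *
s=get_state();print(s["wrist_force"],s["joint_pos"]);go([.506,.334,.067],173.5)
p=read_camera("wrist")
c=p["color"].astype(int);w=(c.min(2)>100)&(c.max(2)-c.min(2)<40)
r=(c[...,1]>c[...,0]+12)&(c[...,1]>c[...,2])
for v in range(10,420,25):
    us=[u for u in np.nonzero(w[v])[0] if 14<u<545 and r[v,u-14] and r[v,u+14]]
    if us: print(v,np.mean(us),ray(p,[np.mean(us),v],.04,s)[:2])
```

```text
[ 0.1142 -0.32   -2.7558] [ 0.448   0.4229 -0.0578  1.092   0.0002  0.5627]
tcp [0.5068 0.3324 0.1363] t 30.1 slide [ 0.9  1.5 69.3] ang [-0.05 -0.1  -0.07]
10 288.0 [0.3843 0.3498]
35 287.5 [0.3973 0.3481]
60 287.0 [0.4108 0.3463]
85 287.0 [0.425  0.3447]
110 287.0 [0.4397 0.3431]
135 286.5 [0.455  0.3411]
160 286.5 [0.471  0.3393]
185 286.5 [0.4878 0.3374]
210 286.5 [0.5054 0.3355]
```

Emit:
jog_arm --moves '[{"fingers":0.6,"slide":[1,2.5,30],"angular":[0,0,0]},{"fingers":0.6,"slide":[1,2.5,52],"angular":[0,0,0]},{"fingers":0.6,"slide":[1,2.5,62],"angular":[0,0,0]},{"fingers":0.6,"slide":[1,2.5,67],"angular":[0,0,0]},{"fingers":0.6,"slide":[1,2.5,69],"angular":[0,0,0]},{"fingers":0.6,"slide":[1,2.5,70],"angular":[0,0,0]},{"fingers":0.6,"slide":[1,2.5,70],"angular":[0,0,0]},{"fingers":0.6,"slide":[1,2.5,70],"angular":[0,0,0]}]'

```text
clock: 30.82
tcp_pos: [0.5065, 0.3355, 0.0686]
orientation: [0.0, 0.057, 0.998, 0.0]
wrist_force: [-4.1, -3.1, 7.4]
finger_gap: 0.053
grip_force: 45.4
```

Emit:
jog_arm --moves '[{"fingers":0,"slide":[0,0,0],"angular":[0,0,0]},{"fingers":0,"slide":[0,0,0],"angular":[0,0,0]},{"fingers":0,"slide":[0,0,0],"angular":[0,0,0]},{"fingers":0,"slide":[0,0,0],"angular":[0,0,0]},{"fingers":0,"slide":[0,0,-20],"angular":[0,0,0]},{"fingers":0,"slide":[0,0,-60],"angular":[0,0,0]},{"fingers":0,"slide":[0,0,-100],"angular":[0,0,0]},{"fingers":0,"slide":[0,0,-102],"angular":[0,0,0]}]'

```text
clock: 31.48
tcp_pos: [0.5099, 0.3381, 0.1767]
orientation: [0.005, 0.057, 0.998, 0.003]
wrist_force: [1.2, 0.7, 0.5]
finger_gap: 0.0857
grip_force: 0.0
```

Emit:
jog_arm --moves '[{"fingers":0,"slide":[-20,-30,0],"angular":[0,0,-3]},{"fingers":0,"slide":[-174,-196,0],"angular":[0,0,-6.5]},{"fingers":0,"slide":[-174,-196,0],"angular":[0,0,-6.5]},{"fingers":0,"slide":[-174,-196,0],"angular":[0,0,-6.5]},{"fingers":0,"slide":[-174,-196,0],"angular":[0,0,-6.5]},{"fingers":0,"slide":[-174,-196,0],"angular":[0,0,-6.5]},{"fingers":0,"slide":[-174,-196,0],"angular":[0,0,-6.5]},{"fingers":0,"slide":[-174,-196,0],"angular":[0,0,-6.5]},{"fingers":0,"slide":[-174,-196,0],"angular":[0,0,-6.5]},{"fingers":0,"slide":[-174,-196,0],"angular":[0,0,-6.5]}]'

```text
clock: 32.32
tcp_pos: [0.6562, 0.1222, 0.1681]
orientation: [-0.001, -0.0, 1.0, 0.0]
wrist_force: [0.3, -0.5, -0.1]
finger_gap: 0.0857
grip_force: 0.0
```

```bash
python3 tin.py w9.png "[.657,.121,.027]"
```

```text
look 0.91 285 209
orange [256 165  60  25 386] [285. 172.]
orange [   0  335   93   31 1181] [ 39. 343.]
orange [  162   335   227    72 11923] [274. 364.]
orange [ 73 412  28   8 126] [ 89. 417.]
tip 0.7 [284. 192.] [0.6617 0.1239]
top tins [(0.71, np.float64(0.521), np.float64(-0.331)), (0.69, np.float64(0.662), np.float64(0.124)), (0.59, np.float64(0.598), np.float64(-0.336))]
bearing [(0.63, array([0.6707, 0.0114]))]
tcp [0.6563 0.1228 0.1687] t 32.62 slide [ -0.8  -1.8 141.7] ang [ 0.   -0.05  0.1 ]
no lid fit
```

Emit:
jog_arm --moves '[{"fingers":0,"slide":[-1,1.5,40],"angular":[0,0,0]},{"fingers":0,"slide":[-1,1.5,80],"angular":[0,0,0]},{"fingers":0,"slide":[-1,1.5,115],"angular":[0,0,0]},{"fingers":0,"slide":[-1,1.5,135],"angular":[0,0,0]},{"fingers":0,"slide":[-1,1.5,142],"angular":[0,0,0]},{"fingers":0.6,"slide":[-1,1.5,142],"angular":[0,0,0]},{"fingers":0.6,"slide":[-1,1.5,142],"angular":[0,0,0]},{"fingers":0.6,"slide":[-1,1.5,142],"angular":[0,0,0]},{"fingers":0.6,"slide":[-1,1.5,142],"angular":[0,0,0]},{"fingers":0.6,"slide":[-1,1.5,142],"angular":[0,0,0]}]'

```text
clock: 33.5
tcp_pos: [0.6594, 0.1234, 0.0289]
orientation: [0.002, 0.0, 1.0, 0.0]
wrist_force: [0.4, 0.2, 4.0]
finger_gap: 0.0528
grip_force: 42.9
```

Emit:
jog_arm --moves '[{"fingers":0.6,"slide":[0,0,0],"angular":[0,0,0]},{"fingers":0.6,"slide":[0,0,0],"angular":[0,0,0]},{"fingers":0.6,"slide":[0,0,-15],"angular":[0,0,0]},{"fingers":0.6,"slide":[0,0,-25],"angular":[0,0,0]},{"fingers":0.6,"slide":[0,0,-25],"angular":[0,0,0]},{"fingers":0.6,"slide":[0,0,-25],"angular":[0,0,0]},{"fingers":0.6,"slide":[0,0,-25],"angular":[0,0,0]},{"fingers":0.6,"slide":[0,0,-25],"angular":[0,0,0]}]'

```text
clock: 34.17
tcp_pos: [0.657, 0.1231, 0.0506]
orientation: [-0.001, 0.0, 1.0, -0.0]
wrist_force: [0.2, -0.8, -3.0]
finger_gap: 0.0533
grip_force: 42.9
```

Emit:
jog_arm --moves '[{"fingers":0.6,"slide":[0,0,0],"angular":[0,0,0]}]'

```text
clock: 34.25
tcp_pos: [0.657, 0.1231, 0.0505]
orientation: [-0.001, 0.0, 1.0, -0.0]
wrist_force: [-0.6, 0.4, -3.1]
finger_gap: 0.053
grip_force: 42.9
```

Emit:
jog_arm --moves '[{"fingers":0.6,"slide":[0,0,0],"angular":[0,0,0]}]'

```text
clock: 34.33
tcp_pos: [0.6572, 0.1231, 0.0507]
orientation: [-0.001, 0.0, 1.0, -0.0]
wrist_force: [-0.7, -0.4, -1.6]
finger_gap: 0.0534
grip_force: 42.9
```

Emit:
jog_arm --moves '[{"fingers":0.6,"slide":[0,0,-40],"angular":[0,0,0]},{"fingers":0.6,"slide":[0,0,-80],"angular":[0,0,0]},{"fingers":0.6,"slide":[10,30,-110],"angular":[0,0,2]},{"fingers":0.6,"slide":[85.5,204,-110],"angular":[0,0,6.5]},{"fingers":0.6,"slide":[85.5,204,-110],"angular":[0,0,6.5]},{"fingers":0.6,"slide":[85.5,204,-110],"angular":[0,0,6.5]},{"fingers":0.6,"slide":[85.5,204,-110],"angular":[0,0,6.5]},{"fingers":0.6,"slide":[85.5,204,-110],"angular":[0,0,6.5]},{"fingers":0.6,"slide":[85.5,204,-110],"angular":[0,0,6.5]},{"fingers":0.6,"slide":[85.5,204,-110],"angular":[0,0,6.5]}]'

```text
clock: 35.17
tcp_pos: [0.5711, 0.3288, 0.1612]
orientation: [-0.001, 0.055, 0.998, -0.0]
wrist_force: [0.2, -0.3, -2.5]
finger_gap: 0.053
grip_force: 44.1
```

Emit:
jog_arm --moves '[{"fingers":0.6,"slide":[0,0,0],"angular":[0,0,0]},{"fingers":0.6,"slide":[0,0,0],"angular":[0,0,0]}]'

```text
clock: 35.33
tcp_pos: [0.5727, 0.3261, 0.1613]
orientation: [-0.001, 0.057, 0.998, -0.0]
wrist_force: [-0.4, -0.5, -2.8]
finger_gap: 0.0531
grip_force: 44.1
```

Run:
```python
from h import *
s=get_state();print(s["wrist_force"]);go([.5716,.3278,.067],173.5)
p=read_camera("wrist");print(get_state()["wrist_force"])
c=p["color"].astype(int);w=(c.min(2)>100)&(c.max(2)-c.min(2)<40)
for q in look_for("tin_a",p): lidfit(p,s,*q["point"]);print(q)
save(p,"w10.png")
```

```text
[-0.4491 -0.544  -2.7799]
tcp [0.5727 0.3261 0.1613] t 35.33 slide [ 1.2  1.6 94.3] ang [-0.03 -0.07 -0.08]
[ 0.1967  0.0928 -3.4818]
no lid fit
{'point': [284.6, 311.9], 'p': 0.87}
no lid fit
{'point': [286.1, 118.3], 'p': 0.77}
```

View pics/w10.png

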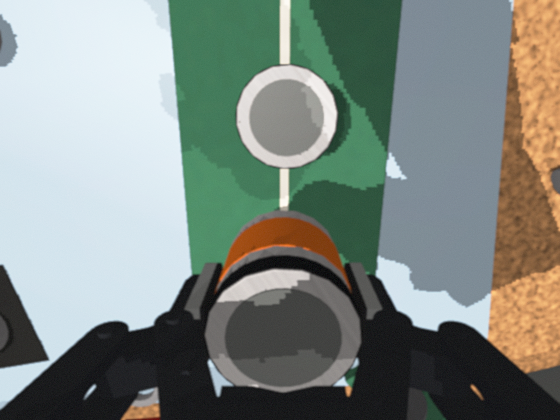

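The second tin is full (about −2.8 N). The first green tin stands on the stripe at (287,117), and the held one is in line behind it. I lower it.

Emit:
jog_arm --moves '[{"fingers":0.6,"slide":[1,1.5,35],"angular":[0,0,0]},{"fingers":0.6,"slide":[1,1.5,70],"angular":[0,0,0]},{"fingers":0.6,"slide":[1,1.5,85],"angular":[0,0,0]},{"fingers":0.6,"slide":[1,1.5,91],"angular":[0,0,0]},{"fingers":0.6,"slide":[1,1.5,94],"angular":[0,0,0]},{"fingers":0.6,"slide":[1,1.5,95],"angular":[0,0,0]},{"fingers":0.6,"slide":[1,1.5,95],"angular":[0,0,0]},{"fingers":0.6,"slide":[1,1.5,95],"angular":[0,0,0]}]'

```text
clock: 36.1
tcp_pos: [0.5719, 0.3276, 0.0689]
orientation: [-0.0, 0.058, 0.998, -0.0]
wrist_force: [-3.8, -2.8, 5.2]
finger_gap: 0.053
grip_force: 45.0
```

Emit:
jog_arm --moves '[{"fingers":0,"slide":[0,0,0],"angular":[0,0,0]},{"fingers":0,"slide":[0,0,0],"angular":[0,0,0]},{"fingers":0,"slide":[0,0,0],"angular":[0,0,0]},{"fingers":0,"slide":[0,0,0],"angular":[0,0,0]},{"fingers":0,"slide":[0,0,-20],"angular":[0,0,0]},{"fingers":0,"slide":[0,0,-60],"angular":[0,0,0]},{"fingers":0,"slide":[0,0,-100],"angular":[0,0,0]},{"fingers":0,"slide":[0,0,-140],"angular":[0,0,0]}]'

```text
clock: 36.77
tcp_pos: [0.5711, 0.3285, 0.2076]
orientation: [-0.001, 0.057, 0.998, -0.0]
wrist_force: [1.2, 0.8, 0.8]
finger_gap: 0.0856
grip_force: 0.0
```

Emit:
jog_arm --moves '[{"fingers":0,"slide":[150,-180,-40],"angular":[0,0,0]},{"fingers":0,"slide":[150,-180,-40],"angular":[0,0,0]},{"fingers":0,"slide":[150,-180,-40],"angular":[0,0,0]},{"fingers":0,"slide":[150,-180,-40],"angular":[0,0,0]},{"fingers":0,"slide":[150,-180,-40],"angular":[0,0,0]},{"fingers":0,"slide":[150,-180,-40],"angular":[0,0,0]},{"fingers":0,"slide":[150,-180,-40],"angular":[0,0,0]},{"fingers":0,"slide":[150,-180,-40],"angular":[0,0,0]}]'

```text
clock: 37.43
tcp_pos: [0.4018, 0.1662, 0.2477]
orientation: [0.001, 0.057, 0.998, 0.0]
wrist_force: [0.3, 0.8, -0.4]
finger_gap: 0.0857
grip_force: 0.0
```

Run:
```python
from h import *
p=tins();save(p,"end_top.png");print("bearing",[(q["p"],ray(p,q["point"],0.002)[:2]) for q in tip_of("bearing",p)][:2])
for X in([.673,.012,.002],[.5837,-.3216,.1],[.518,-.315,.1],[.4523,-.3088,.1],[.506,.335,.1],[.572,.328,.1]): print(proj(p,X).round(0))
```

```text
top tins [(0.87, np.float64(0.594), np.float64(-0.334)), (0.86, np.float64(0.526), np.float64(-0.334)), (0.79, np.float64(0.458), np.float64(-0.327)), (0.68, np.float64(0.513), np.float64(0.35)), (0.65, np.float64(0.585), np.float64(0.335))]
bearing [(0.95, array([0.6717, 0.0141]))]
[263. 180.]
[428. 208.]
[428. 240.]
[428. 274.]
[ 97. 252.]
[103. 219.]
```

View pics/end_top.png

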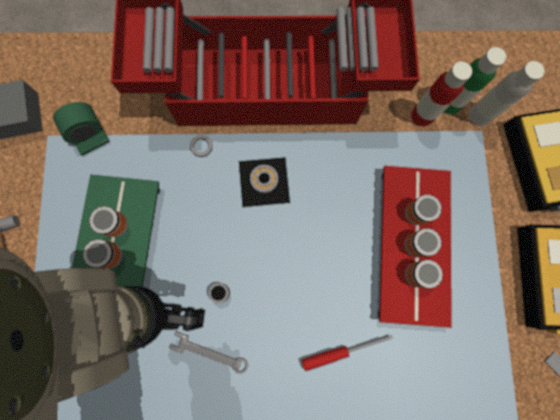

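All five tins stand in rows on the stripes: red at (427,209), (427,242) and (427,274), green at (104,220) and (98,253). The bearing is centred on the mat at (264,179), and the sleeve, locknut and tools have not moved.

```bash
python3 -c "
from workcell import *
print(hand_in())"
```

```text
the job is handed in; nothing more can be done
None
```

I handed the job in with the bearing flat in the middle of the mat, two full tins on the green stripe and three empty tins on the red stripe, about 12 mm apart; the hand-in returned no verdict.

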